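# Find and open the unlocked station flap

### The job

One of the four identical steel flaps on top of the sample conditioner has been unlocked for the next sample. Press gently with shut fingertips on the robot-side end of one flap after another until you find the one that rocks, then push that end down until the flap is fully open, and leave it open. Do not pick up or shift the bottle, beaker or jars.

Things in the scene. Friction and masses are not known exactly. Their poses are not given: they have to be found in the camera images.
- unit: sample conditioner, fixed: cream box 230 x 440 x 110 mm (x, y, z), dark fascias. Origin: centre of its underside on the bench; x away from the robot, y along the row of stations, z up. Its flat top has four openings in a row, 102 x 84 mm, 100 mm apart, each closed flush by a like steel flap. Three flaps are locked: pressed, they only sink squarely up to 3 mm into rubber seals, 6 N per mm. One, in a different station each time, rocks.
- station1 (a point): station 1 of 4, counted from the unit's left (+y) end: point on the top surface (110 mm high), over the flap's pivot, midway across the flap. Its flap, 100 x 80 x 4 mm (x, y, z), reaches from 80 mm on the robot side (unit -x) of this point to 20 mm beyond it; a flat dark disc, 26 mm across, 55 mm to the robot side, marks where to press.
- station2 (a point): station 2 of 4, counted from the unit's left (+y) end: point on the top surface (110 mm high), over the flap's pivot, midway across the flap. Flap and disc as at station 1. The opening runs from 82 mm on the robot side to 20 mm beyond; the well below is clear to 70 mm under the top.
- station3 (a point): station 3 of 4, counted from the unit's left (+y) end: point on the top surface (110 mm high), over the flap's pivot, midway across the flap. Flap and disc as at station 1. An unlocked flap, pressed on its disc, sinks there into the well at about 2 to 3 N while its short far end rises; it cannot rock the other way from shut.
- station4 (a point): station 4 of 4, counted from the unit's left (+y) end: point on the top surface (110 mm high), over the flap's pivot, midway across the flap. Flap and disc as at station 1. The pivot runs across (along unit y) under this point, 2 mm below the top. It is stiff: the flap stays at the angle where it is left.
- loose_flap (a joint): angle of the one unlocked flap, whichever station it is in: 0 = shut and flush, grows as its robot-side end is pushed down, 1.0 rad = its stop, fully open
- wash_mid (a point): white wash bottle, 60 mm in diameter, 150 mm high, upright on the bench past the unit's right (-y) end; the point is at its centre, half-way up, z along its axis. A loose bystander, to be left alone
- beaker_mid (a point): empty glass beaker, 70 mm in diameter, 90 mm high, upright on the bench past the unit's left (+y) end; the point is at its centre, half-way up, z along its axis. A loose bystander, to be left alone
- jar_mid (a point): amber sample jar with a black cap, 38 mm in diameter, 55 mm high, upright on top of the unit behind the left flaps (66 to 88 mm beyond the pivot line); the point is at its centre, half-way up, z along its axis. A loose bystander, to be left alone
- vial_mid (a point): small glass jar with a white cap, 28 mm in diameter, 50 mm high, upright on top of the unit behind the right flaps (62 to 92 mm beyond the pivot line); the point is at its centre, half-way up, z along its axis. A loose bystander, to be left alone

How it is judged:
On the way, in this order (a step that is already met when the one before it is completed fails the run):
1. the unlocked flap is found: it rocks under the press (value of joint loose_flap above 0.1 rad).
2. it is pushed fully open (value of joint loose_flap above 0.85 rad), for 0.2 s.
At the end, for the whole second after the job is handed in: the unlocked flap stands open at 0.85 rad or more (stop at 1.0) and still; bottle, beaker and both jars stand upright (within 0.2 rad) within 20 mm of where they were (value of joint loose_flap above 0.85 rad and velocity of joint loose_flap between -0.05 and 0.05 rad/s and distance of each of wash_mid, beaker_mid, jar_mid, vial_mid from where it was at the start of the episode below 0.02 m and angle between each of wash_mid, beaker_mid, jar_mid, vial_mid's own z axis and vertical below 0.2 rad); the robot touches nothing.
It fails at once if a bystander is picked up, shifted by over 20 mm or tipped (distance of any of wash_mid, beaker_mid, jar_mid, vial_mid from where it was at the start of the episode above 0.02 m or angle between any of wash_mid, beaker_mid, jar_mid, vial_mid's own z axis and vertical above 0.3 rad).
It fails at once if the fingers press on something with more than 80 N (contact force between the fingers and anything else above 80 N).
It also fails if it takes over 42 s, if anything falls off the work surface, if the arm or the gripper's body presses on something with over 40 N, if the wrist force passes 120 N, or if a joint passes its speed limit or range.

### The arm

A 6-joint arm with a two-finger parallel gripper is mounted at the origin on the work surface. World frame = base frame: x ahead of the robot, y to its left, z up, the work surface at z = 0. Lengths are in m, angles in rad, forces in N, time in s.
With the tool pointing down it reaches from about 0.2 to 0.875 m from the base axis. Payload 3.4 kg.
Tool frame: the origin (TCP) lies on the front face of the gripper's body, between the roots of the fingers; the fingertips stand 97 mm ahead of it and the grasp point (between the pads) lies 78 mm ahead of it (finger_overhang is the distance from the TCP to the fingertips, in m); z points along the fingers, y is the line along which they close (so a half turn about z gives the same grasp; the last joint's range is limited). The gripper opens to 94 mm and grips with 3 to 60 N. Pads are 16 mm wide; open, the fingers measure 119 mm over their backs; the gripper's body (75 mm by 177 mm) begins 78 mm behind the grasp point.
Start: joints at [-1.368, 0.276, 1.505, -0, 1.361, -0.121], TCP at [0.183, -0.545, 0.303] pointing down, gripper open.
Joint ranges: [-2.89, 2.89], [-0.75, 2.08], [0.22, 2.7], [-1.18, 4.32], [0.11, 2.71], [-2.7, 2.7]. Speed limits (rad/s): [2.57, 2.57, 3.14, 3.14, 3.14, 3.14].

### API

Orientations are given as a unit quaternion [w, x, y, z].
In Python, from plant import * gives the robot as it stands.
- The arm moves only by the tool servo_tool, never from a script. Its argument "motion" is a list of rows, each a list of 7 numbers: the opening, from 0 (shut) to 1 (fully open), then the shift along the tool's x, y, z each as a share of 0.2 m, from -1 to 1, then the turn, a rotation vector about the tool's x, y, z each as a share of 0.15 rad, from -1 to 1. A call has 1 to 8 rows; each row shifts and turns the commanded pose from where the row before left it, along the tool's axes as they then stand; what a row does not reach is not made up. A row lasts 1/8 s, in which the tool goes at most 62.5 mm and 10.7 degrees, less where a joint would pass 70% of its speed; a pose out of reach is approached as far as the arm can. A call with a number of a shift or a turn outside -1 to 1 is refused whole. A call with a gripper value outside its range is refused whole. The fingers move at their own pace and stop on an object; "force" is the grip in N (left out, the last holds). Time passes only in rows, so rows that do not move let the fingers close. It gives the time, the measured TCP pose, the force, the opening and the grip force at its end, in the units of the state.
- observe(): the state, without advancing time (a new reading comes with each control period).
- read_camera(name): name is "scene" or "top" or "wrist"; returns (picture, depth): 480x640x3 uint8, red, green, blue; 480x640 float32, m along the optical axis (not along the pixel's ray), 0 where there is no reading.
- camera_info(name): a dict with "vertical_fov" (degrees; the focal length in pixels is half the picture's height over the tangent of half this angle, whatever the lens; pixels are square), "cx", "cy" (the principal point, pixels), "xyz" and "orientation" of the camera in the world. Camera axes: x right, y up, looking along -z (the intrinsics and any distortion apply to the point x, -y, -z); pixel columns grow to the right and rows downward; lengths in m; the calibration is good to about 2 mm. The wrist camera is an equidistant fisheye: a pixel r from the principal point sees the ray r / f radians off the axis. A picture is of the moment at which its call begins: read the wrist's pose just before it. camera_info takes no time and is no camera call; for the wrist camera it gives the pose at the moment of the call.
- job_done(): hands the job in; it is judged then, once.
The state is a dict: "t": time; "joint_positions": joint angles; "qd": joint speeds; "joint_efforts": joint torques, N m; "ee_pos": TCP position; "tool_rot": TCP orientation; "contact_force": force on the tool from outside, world axes, zero at the start; "ft_torque": the same for the moment, N m; "opening": finger opening in m; "grip_force": force on a finger pad.
Only numpy, scipy, OpenCV 4.12 (cv2) and the standard library are available. Lean on these libraries where they do the work, as an engineer would, in place of code of your own. Each camera call takes 0.05 s, during which the arm holds its last target. There are 200 camera calls.

## Working session

There is one attempt and no reset: what is moved stays moved. The work goes in short steps, Python scripts to look and compute and a tool call to move; the robot and the scene stay as the last step left them, time stands still between calls to the robot, and variables do not carry over. Pictures are saved under pics/ and viewed, at most 10 in all, crops included, and the job is handed in when it is done.

Besides the shell and the picture viewer there is one more tool, called after "Call:" by a JSON object that holds its "op" and its "data", one argument or row to a line. servo_tool: Moves the arm, as the interface text tells. Shift numbers are shares of 0.2 m and turn numbers shares of 0.15 rad, none past 1 either way. Its arguments: {"type":"object","properties":{"motion":{"type":"array"},"force":{"type":"number"}},"required":["motion"]}

```bash
mkdir -p pics
cat > h.py <<'E'
from plant import *
import numpy as np, cv2
from scipy.spatial.transform import Rotation as R
def rot(q): return R.from_quat([q[1],q[2],q[3],q[0]])
def cloud(name):
    i=camera_info(name); im,d=read_camera(name)
    return i,im,d
def pt(i,u,v,d):
    f=240/np.tan(np.radians(i["vertical_fov"])/2)
    c=np.array([(u-i["cx"])/f*d,-(v-i["cy"])/f*d,-d])
    return rot(i["orientation"]).apply(c)+np.array(i["xyz"])
E
python3 - <<'E'
from h import *
s=observe();print(s)
for n in("top","scene"):
    i,im,d=cloud(n);print(n,i)
    cv2.imwrite(f"pics/{n}0.png",im[:,:,::-1]);np.savez(f"{n}0.npz",im=im,d=d)
E
```

```text
{'t': 0.0, 'joint_positions': array([-1.36800386e+00,  2.76578870e-01,  1.50612107e+00, -5.37126190e-05,
        1.36072928e+00, -1.21005745e-01]), 'qd': array([-1.20546728e-03,  2.29759602e-03, -1.83582167e-03, -1.63823085e-03,
        3.10657966e-05,  5.63169858e-04]), 'joint_efforts': array([ 2.37215085e-03, -4.04584122e+01, -2.37233019e+01,  7.07187527e-02,
        3.46331298e-02, -1.39090589e-04]), 'ee_pos': array([ 0.18284216, -0.5447261 ,  0.30181861]), 'tool_rot': array([-9.16440931e-04,  9.86921618e-01,  1.61198248e-01, -6.37799972e-05]), 'contact_force': array([-0.44582765, -0.28844131,  0.82844044]), 'ft_torque': array([ 0.00906399,  0.00832188, -0.03820437]), 'grip_force': 0.0, 'opening': 0.09398975949244166}
top {'vertical_fov': 42.42800894817203, 'cx': 318.59014981892847, 'cy': 241.6444275374804, 'xyz': array([0.41716994, 0.00778201, 1.26504048]), 'orientation': array([ 0.70824773,  0.04898975, -0.03971637, -0.70314136])}
scene {'vertical_fov': 56.54701791815025, 'cx': 318.9345231488977, 'cy': 244.8186309998231, 'xyz': array([0.94968878, 0.212091  , 0.76148279]), 'orientation': array([0.51979698, 0.15212454, 0.24506664, 0.80412161])}
```

View pics/top0.png

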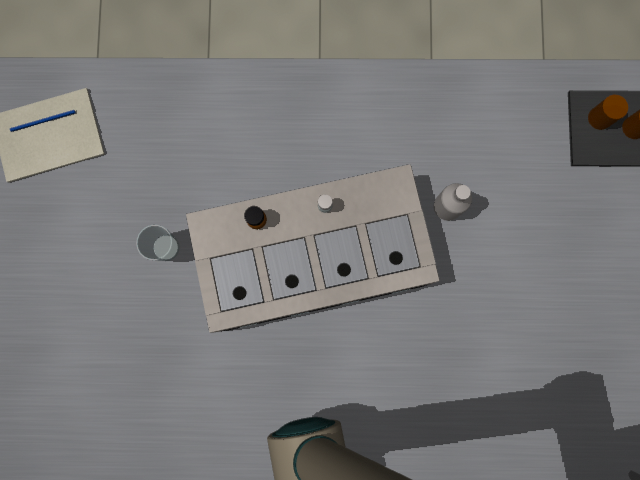

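View pics/scene0.png

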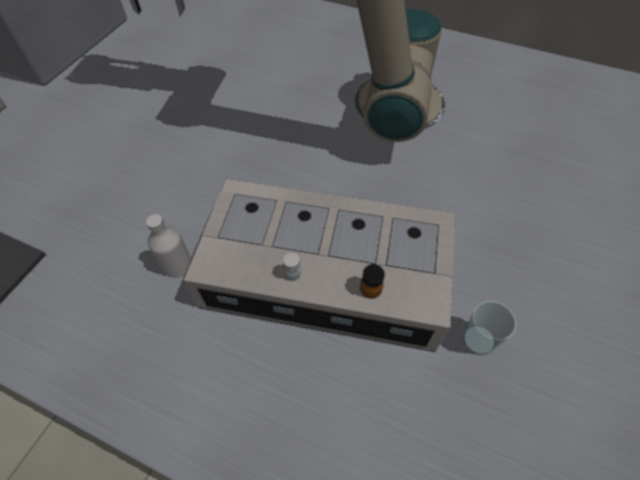

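The top view shows the discs at (239,293), (292,281), (344,269) and (396,258), left to right. In the scene view the same discs are at (414,232), (358,224), (305,216) and (252,208). The bottle, beaker and jars all stand clear of the flaps.

Run:
```python
from h import *
T=np.load("top0.npz");S=np.load("scene0.npz")
it,is_=camera_info("top"),camera_info("scene")
def cen(im,u,v):
    g=im[v-9:v+10,u-9:u+10].astype(int).sum(2); m=g<130
    y,x=np.nonzero(m); return x.mean()+u-9,y.mean()+v-9,m.sum()
P=[]
for a,b in zip([(239,293),(292,281),(344,269),(396,258)],[(414,232),(358,224),(305,216),(252,208)]):
    ua,va,na=cen(T["im"],*a);ub,vb,nb=cen(S["im"],*b)
    pa=pt(it,ua,va,T["d"][a[1],a[0]]);pb=pt(is_,ub,vb,S["d"][b[1],b[0]])
    o1,o2=it["xyz"],is_["xyz"];d1=pt(it,ua,va,1)-o1;d2=pt(is_,ub,vb,1)-o2
    k=np.linalg.lstsq(np.c_[d1,-d2],o2-o1,rcond=None)[0]
    tri=(o1+k[0]*d1+o2+k[1]*d2)/2
    P.append(tri);print(na,nb,pa.round(4),pb.round(4),"tri",tri.round(4))
P=np.array(P);print(np.diff(P,axis=0),np.linalg.norm(np.diff(P,axis=0),axis=1))
yv=P[0]-P[3];yaw=np.arctan2(-yv[0],yv[1]);print("yaw",yaw)
s=observe();Rt=rot(s["tool_rot"]).as_matrix();print(Rt.round(3));print([np.hypot(*p[:2]) for p in P])
```

```text
128 85 [0.4656 0.1709 0.1105] [0.467  0.1709 0.1108] tri [0.4657 0.1709 0.1092]
127 80 [0.4885 0.0737 0.1081] [0.4917 0.0743 0.1135] tri [0.4885 0.0735 0.1089]
123 76 [ 0.5109 -0.0238  0.1083] [ 0.5119 -0.0239  0.1101] tri [ 0.511  -0.0241  0.1089]
123 73 [ 0.5338 -0.1213  0.1071] [ 0.5344 -0.1214  0.1101] tri [ 0.5338 -0.1214  0.1093]
[[ 2.27208415e-02 -9.74155137e-02 -3.12109402e-04]
 [ 2.25412016e-02 -9.75740694e-02 -4.12185999e-05]
 [ 2.27860794e-02 -9.73161727e-02  4.43929190e-04]] [0.10003058 0.10014393 0.09994919]
yaw 0.22872394484179837
[[ 0.948  0.318 -0.   ]
 [ 0.318 -0.948  0.002]
 [ 0.    -0.002 -1.   ]]
[np.float64(0.49610574373471084), np.float64(0.49395194396586223), np.float64(0.5115585582965937), np.float64(0.5474048703456439)]
```

Call:
{"op": "servo_tool", "data": {
  "motion": [
    [0,0,0,0,0,0,0.64],
    [0,0.2,-0.15,0,0,0,0],
    [0,0.2,-0.15,0,0,0,0],
    [0,0.2,-0.15,0,0,0,0],
    [0,0.2,-0.15,0,0,0,0],
    [0,0.2,-0.15,0,0,0,0],
    [0,0.2,-0.15,0,0,0,0],
    [0,0.2,-0.15,0,0,0,0]
  ],
  "force": 20
}}

```text
t: 1.1
ee_pos: [0.409, -0.2759, 0.3024]
tool_rot: [-0.0, 0.994, 0.114, -0.0]
contact_force: [0.6, 0.1, 0.4]
opening: 0.0175
grip_force: 0.0
```

```bash
cat >> h.py <<'E'
D=np.array([[.4657,.1709,.109],[.4885,.0735,.109],[.511,-.0241,.109],[.5338,-.1214,.109]])
def st(k=None):
    s=observe();r=rot(s["tool_rot"]);tip=s["ee_pos"]+r.apply([0,0,.097])
    print("t",s["t"],"tip",tip.round(4),"F",s["contact_force"].round(2),"open",round(s["opening"],4),"yaw",r.as_matrix()[:2,0].round(3),"z",r.as_matrix()[:,2].round(3))
    if k: print("to disc",k,"tool shares",(r.inv().apply(D[k-1]-tip)/.2).round(3))
E
python3 -c "
from h import *
st(4)"
```

```text
t 1.1 tip [ 0.409  -0.2758  0.2054] F [0.58 0.1  0.43] open 0.0175 yaw [0.974 0.226] z [-0.  0. -1.]
to disc 4 tool shares [ 0.782 -0.611  0.482]
```

Call:
{"op": "servo_tool", "data": {
  "motion": [
    [0,0.195,-0.153,0,0,0,0],
    [0,0.195,-0.153,0,0,0,0],
    [0,0.195,-0.153,0.03,0,0,0],
    [0,0.197,-0.152,0.1,0,0,0],
    [0,0,0,0.15,0,0,0],
    [0,0,0,0.14,0,0,0],
    [0,0,0,0,0,0,0]
  ]
}}

```text
t: 1.98
ee_pos: [0.5316, -0.1222, 0.2164]
tool_rot: [-0.001, 0.993, 0.114, -0.003]
contact_force: [-0.3, 0.2, -0.1]
opening: 0.0001
grip_force: 0.0
```

```bash
python3 -c "
from h import *
st(4)"
```

```text
t 1.975 tip [ 0.5311 -0.122   0.1194] F [-0.26  0.19 -0.11] open 0.0001 yaw [0.974 0.226] z [-0.006  0.002 -1.   ]
to disc 4 tool shares [0.014 0.    0.052]
```

Call:
{"op": "servo_tool", "data": {
  "motion": [
    [0,0.01,0,0.03,0,0,0],
    [0,0,0,0.015,0,0,0],
    [0,0,0,0.015,0,0,0],
    [0,0,0,0,0,0,0]
  ]
}}

```text
t: 2.48
ee_pos: [0.5353, -0.1228, 0.2071]
tool_rot: [0.0, 0.994, 0.114, 0.001]
contact_force: [0.8, 0.4, 0.6]
opening: 0.0004
grip_force: 0.3
```

Call:
{"op": "servo_tool", "data": {
  "motion": [
    [0,0,0,0.015,0,0,0],
    [0,0,0,0,0,0,0],
    [0,0,0,0,0,0,0]
  ]
}}

```text
t: 2.85
ee_pos: [0.5353, -0.1228, 0.2055]
tool_rot: [0.001, 0.994, 0.114, 0.001]
contact_force: [-1.8, 0.5, 9.3]
opening: 0.0003
grip_force: 4.8
```

9.3 N at 1.5 mm sink, so station 4 is locked. Next is station 3.

Call:
{"op": "servo_tool", "data": {
  "motion": [
    [0,0,0,-0.06,0,0,0],
    [0,0,-0.17,0,0,0,0],
    [0,0,-0.17,0,0,0,0],
    [0,0,-0.16,0,0,0,0],
    [0,0,0,0.04,0,0,0],
    [0,0,0,0.02,0,0,0],
    [0,0,0,0,0,0,0],
    [0,0,0,0,0,0,0]
  ]
}}

```text
t: 3.85
ee_pos: [0.5123, -0.0246, 0.205]
tool_rot: [-0.002, 0.994, 0.113, -0.0]
contact_force: [-3.5, 6.1, 11.8]
opening: 0.0007
grip_force: 6.2
```

```bash
python3 -c "
from h import *
st(3)"
```

```text
t 3.85 tip [ 0.5122 -0.0242  0.108 ] F [-3.51  6.07 11.76] open 0.0007 yaw [0.975 0.224] z [-0.     0.003 -1.   ]
to disc 3 tool shares [-0.006 -0.002 -0.005]
```

Station 3 is locked too, at 11.8 N. Next is station 2.

Call:
{"op": "servo_tool", "data": {
  "motion": [
    [0,0,0,-0.06,0,0,0],
    [0,0,-0.17,0,0,0,0],
    [0,0,-0.17,0,0,0,0],
    [0,0,-0.16,0,0,0,0],
    [0,0,0,0.04,0,0,0],
    [0,0,0,0.02,0,0,0],
    [0,0,0,0,0,0,0],
    [0,0,0,0,0,0,0]
  ]
}}

```text
t: 4.85
ee_pos: [0.4903, 0.0721, 0.205]
tool_rot: [-0.001, 0.994, 0.113, 0.0]
contact_force: [-3.4, 3.8, 12.6]
opening: 0.0005
grip_force: 6.2
```

```bash
python3 -c "
from h import *
st(2)"
```

```text
t 4.85 tip [0.4903 0.0723 0.108 ] F [-3.36  3.8  12.64] open 0.0005 yaw [0.975 0.224] z [ 0.     0.002 -1.   ]
to disc 2 tool shares [-0.008 -0.008 -0.005]
```

Station 2 is locked as well, at 12.6 N. Next is station 1.

Call:
{"op": "servo_tool", "data": {
  "motion": [
    [0,-0.005,0,-0.06,0,0,0],
    [0,0,-0.17,0,0,0,0],
    [0,0,-0.17,0,0,0,0],
    [0,0,-0.165,0,0,0,0],
    [0,0,0,0.04,0,0,0],
    [0,0,0,0.02,0,0,0],
    [0,0,0,0,0,0,0],
    [0,0,0,0,0,0,0]
  ]
}}

```text
t: 5.85
ee_pos: [0.4662, 0.1694, 0.2034]
tool_rot: [0.0, 0.994, 0.113, -0.0]
contact_force: [-1.6, 0.3, -0.2]
opening: 0.0002
grip_force: 0.0
```

```bash
python3 -c "
from h import *
st(1)"
```

```text
t 5.85 tip [0.4662 0.1693 0.1064] F [-1.58  0.31 -0.22] open 0.0002 yaw [0.974 0.225] z [-0.001 -0.001 -1.   ]
to disc 1 tool shares [-0.001 -0.008 -0.013]
```

Station 1 gives way with no force, so it is the unlocked flap. I'll push it down along its arc.

Call:
{"op": "servo_tool", "data": {
  "motion": [
    [0,0.005,-0.008,0.04,0,0,0],
    [0,0.01,0,0.03,0,0,0],
    [0,0.01,0,0.025,0,0,0],
    [0,0.025,0,0.035,0,0,0],
    [0,0.025,0,0.025,0,0,0],
    [0,0.02,0,0.015,0,0,0],
    [0,0,0,0,0,0,0],
    [0,0,0,0,0,0,0]
  ]
}}

```text
t: 6.85
ee_pos: [0.4842, 0.1766, 0.1695]
tool_rot: [-0.0, 0.994, 0.114, 0.0]
contact_force: [0.5, 0.5, -1.1]
opening: 0.0004
grip_force: 0.3
```

```bash
python3 -c "
from h import *
st(1)"
```

```text
t 6.85 tip [0.4842 0.1767 0.0725] F [ 0.47  0.46 -1.09] open 0.0004 yaw [0.974 0.226] z [-0.     0.001 -1.   ]
to disc 1 tool shares [-0.097  0.007 -0.183]
```

Call:
{"op": "servo_tool", "data": {
  "motion": [
    [0,0.005,0,0.01,0,0,0],
    [0,0,0,0.01,0,0,0],
    [0,0,0,0,0,0,0],
    [0,0,0,0,0,0,0]
  ]
}}

```text
t: 7.35
ee_pos: [0.4846, 0.1766, 0.167]
tool_rot: [-0.0, 0.994, 0.114, -0.0]
contact_force: [-4.5, -1.1, 10.3]
opening: 0.0003
grip_force: 4.7
```

Call:
{"op": "servo_tool", "data": {
  "motion": [
    [0,0,0,0.01,0,0,0],
    [0,0,0,0.005,0,0,0],
    [0,0,0,0,0,0,0],
    [0,0,0,0,0,0,0]
  ]
}}

```text
t: 7.85
ee_pos: [0.4842, 0.1766, 0.1655]
tool_rot: [-0.0, 0.994, 0.114, -0.0]
contact_force: [-7.6, -1.2, 20.3]
opening: 0.0008
grip_force: 9.1
```

Force climbs steadily with depth, so the flap is on its stop. I'll retreat straight up and check.

Call:
{"op": "servo_tool", "data": {
  "motion": [
    [0,-0.01,0,-0.05,0,0,0],
    [0,0,0,-0.15,0,0,0],
    [0,0,0,-0.2,0,0,0],
    [0,-0.2,0,-0.2,0,0,0],
    [0,-0.25,0,-0.1,0,0,0],
    [0,-0.25,0,0,0,0,0],
    [0,0,0,0,0,0,0]
  ]
}}

```text
t: 8.72
ee_pos: [0.3439, 0.1441, 0.3031]
tool_rot: [-0.0, 0.994, 0.114, 0.0]
contact_force: [-0.1, -0.0, -0.4]
opening: 0.0006
grip_force: 0.0
```

Run:
```python
from h import *
st()
for n in("scene",):
    i,im,d=cloud(n)
    cv2.imwrite("pics/s1.png",im[:,:,::-1])
u=np.array([.974,.227]); pv=D[0,:2]+.055*u
vv,uu=np.nonzero(d>0); f=np.array([pt(i,a,b,d[b,a]) for a,b in zip(uu,vv) if 340<a<470 and 180<b<300])
r=f[:,:2]-pv; x=r@u; y=r@[-.227,.974]
m=(abs(y)<.03)&(x>-.08)&(x<.025)
for lo in np.arange(-.08,.025,.01):
    k=m&(x>=lo)&(x<lo+.01); print(round(lo,3),k.sum(),(np.median(f[k,2])-.11).round(4) if k.any() else None)
```

```text
t 8.725 tip [0.344  0.1441 0.2061] F [-0.1  -0.02 -0.44] open 0.0006 yaw [0.974 0.226] z [ 0.001  0.    -1.   ]
-0.08 168 -0.0958
-0.07 43 -0.0964
-0.06 143 -0.0945
-0.05 109 -0.0959
-0.04 66 -0.0864
-0.03 29 -0.0766
-0.02 2 -0.0316
-0.01 2 -0.0154
-0.0 10 0.0156
0.01 80 0.0153
0.02 24 -0.0002
```

View pics/s1.png

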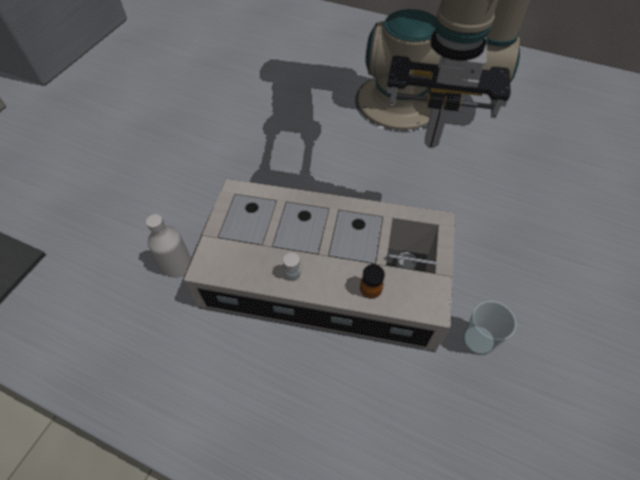

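The picture shows the station 1 flap steeply open at about (411,258), with its far edge 15.5 mm up (about 16 mm expected at 1.0 rad). The bystanders have not moved.

```bash
python3 -c "
from plant import *
print(job_done())"
```

```text
the job is handed in; nothing more can be done
None
```

The unlocked flap was at station 1. I pushed it down to its stop and left it open; stations 2–4 are locked, the bottle, beaker and jars are undisturbed, and the job is handed in (no verdict was returned).

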